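# Slide a galley tray up onto the imposing stone

### The arm

A 6-joint arm with a two-finger parallel gripper is mounted at the origin on the work surface. World frame = base frame: x ahead of the robot, y to its left, z up, the work surface at z = 0. Lengths are in m, angles in rad, forces in N, time in s.
With the tool pointing down it reaches from about 0.25 to 0.775 m from the base axis. Payload 4 kg.
Tool frame: the origin (TCP) lies midway between the tips of the shut fingers; the grasp point (between the pads) lies 19 mm behind it; z points along the fingers, y is the line along which they close (so a half turn about z gives the same grasp; the last joint's range is limited). The gripper opens to 94 mm and grips with 3 to 60 N. Pads are 16 mm wide; open, the fingers measure 119 mm over their backs; the gripper's body (75 mm by 177 mm) begins 78 mm behind the grasp point.
Start: joints at [1.086, 0.087, 1.371, -0, 1.684, -0.103], TCP at [0.205, 0.51, 0.206] pointing down, gripper open.
Joint ranges: [-3.1, 3.1], [-0.76, 2.03], [0.27, 2.55], [-1.08, 4.22], [0.17, 2.65], [-2.57, 2.57]. Speed limits (rad/s): [2.79, 2.79, 3.14, 3.14, 3.14, 3.14].

### API

Orientations are given as [roll, pitch, yaw] about the fixed x, y, z axes, in that order (R = Rz(yaw) Ry(pitch) Rx(roll)).
In Python, from bench import get_obs, snapshot, close_job gives the robot as it stands. The module is installed in compiled form; this text tells all that it offers.
- The arm moves only by the tool drive_tool, never from a script. Its argument "commands" is a list of rows, each a list of 6 numbers: the shift along the tool's x, y, z in units of 0.04 m (1.0 is 0.04 m), then the turn, a rotation vector about the tool's x, y, z in units of 0.1 rad (1.0 is 0.1 rad). In form: [[dx, dy, dz, wx, wy, wz], ...]. A call has 1 to 20 rows; each row shifts and turns the commanded pose from where the row before left it, along the tool's axes as they then stand; what a row does not reach is not made up. A row lasts 1/8 s, in which the tool goes at most 62.5 mm and 10.7 degrees, less where a joint would pass 70% of its speed; a pose out of reach is approached as far as the arm can. A call with a number of a shift or a turn outside -1 to 1 is refused whole. A call with a gripper value outside its range is refused whole. "gripper" is the closure, from 0 (fully open) to 1 (shut), set as the call begins (left out, the last holds). The fingers move at their own pace and stop on an object; the grip force is fixed at half the most. Time passes only in rows, so rows that do not move let the fingers close. It gives the time, the measured TCP pose, the force, the opening and the grip force at its end, in the units of the state.
- get_obs(): the state, without advancing time (a new reading comes with each control period).
- snapshot(name): name is "scene" or "top" or "wrist"; returns a dict with "image" (420x560x3 uint8, blue, green, red), "range_z" (420x560 float32, m along the optical axis (not along the pixel's ray), 0 where there is no reading), "fx", "fy", "cx", "cy" (pixels), "rvec" (rotation vector, rad) and "tvec" (3), from world to camera coordinates, as OpenCV has them. Camera axes: x right, y down, z forward; pixel columns grow to the right and rows downward; lengths in m; the calibration is good to about 2 mm. A picture is of the moment at which its call begins.
- close_job(): hands the job in; it is judged then, once.
The state is a dict: "time": time; "joint_positions": joint angles; "qvel": joint speeds; "joint_torque": joint torques, N m; "tool_pos": TCP position; "ee_rot": TCP orientation; "wrist_force": force on the tool from outside, world axes, zero at the start; "wrist_torque": the same for the moment, N m; "width": finger opening in m; "finger_force": force on a finger pad.
Only numpy, scipy, OpenCV 4.12 (cv2) and the standard library are available. Lean on these libraries where they do the work, as an engineer would, in place of code of your own. Each camera call takes 0.05 s, during which the arm holds its last target. There are 200 camera calls.

### The job

Nose the type tray gently against the edge of the stone slab while it is still flat, then tip its leading edge up over that edge, no more than needed and with the trailing edge staying on the bench. Slide it on along the middle of the slab without ramming or dropping it, and push the tray against the orange sprung stop until the stop just gives, a couple of millimetres and no more; hold that a moment. Let go so that it lies flat and square on the slab at the relaxed stop; do not touch the stop with the hand, and leave the other things alone.

Things in the scene. Friction and masses are not known exactly. Their poses are not given: they have to be found in the camera images.
- tray: flat steel galley tray, 150 long (its x) x 110 wide (its y), walls 20 high, weighing about 0.6 kg, with a wooden block of type locked in it (top 25 mm up); slides on the bench. Origin: centre of its underside; +x points to the leading end, z up. A red upright pull plate stands in it near the leading end: 36 long (x) x 12 thick (y), top 68 above the underside, over a black foot 14 high
- pull (a point): where to pinch the red pull plate across its 12 mm thickness: on the tray's middle line, 45 mm ahead of the tray's origin and 52 above its underside; axes as the tray
- nose (a point): middle of the tray's leading bottom edge, 75 mm ahead of its origin; axes as the tray
- tail (a point): middle of the tray's trailing bottom edge, 75 mm behind its origin; axes as the tray
- stone: fixed pale marble slab on the bench, 270 long (its x) x 150 wide (its y) x 14 high, with a square upright step face. Origin: at bench level in the middle of the step face; +x points along the slab from the step to the stop (the push direction), z up. At the start the tray stands on the bench 25 to 65 mm before the step, up to 25 mm off the middle line and turned up to 0.2 rad
- stop: fixed green block 70 wide, 26 deep, 32 high, clamped on the slab's middle line, squared to it. Origin: on the slab's top at the foot of its step-side face; +x as the slab. Before it, on two rods, stands a sprung orange plate (60 wide, 6 thick, 2 to 26 mm above the slab). The plate gives from about 4.5 N, 3 N more per mm, has a hard end after 7 mm and springs back
- stop_reach (a point): fixed point on the slab's middle line, 42 mm before the block and 14 mm above the slab: the farthest out towards the step that the orange plate's front face can stand. The face really stands 0 to 24 mm beyond this point (towards the block), differently each time and not measured: find it by sight or touch; axes as the slab
- ink_tin: bystander: round ink tin, 64 across, 50 high; origin under its centre
- sorts_box: bystander: blue open box 80 x 60 x 30; origin under its centre
- composing_stick: bystander: aluminium composing stick 150 x 45 x 18; origin under its centre, x along its length
Not all that is in view belongs to the job. Of the things like the tray, leave any that is turquoise; of the rest the smaller one is meant.

How it is judged:
On the way, in this order (a step that is already met when the one before it is completed fails the run):
1. the tray's nose bears on the step face (over 1 N) while the tray is still flat on the bench (contact force between tray and stone above 1 N and angle between tray's own z axis and vertical below 0.04 rad and height (world z) of tray below 0.004 m), for 0.1 s.
2. the leading edge is tipped up and in over the stone, the trailing edge still on the bench (x of nose in the frame of stone above 0.01 m and z of nose in the frame of stone above 0.0125 m and height (world z) of tail below 0.008 m), for 0.1 s.
3. the tray, on the stone, presses the sprung stop with over 7 N (contact force between tray and stop above 7 N and x of tail in the frame of stone above 0 m), for 0.3 s.
At the end, for the whole second after the job is handed in: tray flat on the stone (tilt under 0.03 rad, underside within 3 mm of its top), leading edge 15 to 48 mm before the stop's block, origin within 12 mm of the middle line, turned under 0.09 rad, at rest, pressing the stop with under 6 N (x of nose in the frame of stop between -0.048 and -0.015 m and y of tray in the frame of stone between -0.012 and 0.012 m and angle between the x axis of tray and the x axis of stone, either way round below 0.09 rad and angle between tray's own z axis and vertical below 0.03 rad and z of tray in the frame of stone between 0.011 and 0.017 m and contact force between tray and stop below 6 N and linear speed of tray below 0.01 m/s); the robot touches nothing.
It fails at once if the tray's trailing edge is lifted off the bench (over 8 mm) before its leading edge is 45 mm in over the stone (height (world z) of tail above 0.008 m and x of nose in the frame of stone below 0.045 m).
It fails at once if the tray is rammed or dropped against the stone (over 25 N) (contact force between tray and stone above 25 N).
It fails at once if the tray presses the sprung stop with over 20 N (5 mm in), or the hand touches the stop (contact force between tray and stop above 20 N or contact force between the arm and stop above 1 N).
It fails at once if the tray is tipped more than 0.3 rad (angle between tray's own z axis and vertical above 0.3 rad).
It fails at once if a bystander is moved more than 15 mm (distance of any of ink_tin, sorts_box, composing_stick from where it was at the start of the episode above 0.015 m).
It also fails if it takes over 69 s, if anything falls off the work surface, if the arm or the gripper's body presses on something with over 40 N, if the wrist force passes 120 N, or if a joint passes its speed limit or range.

## Working session

There is one attempt and no reset: what is moved stays moved. The work goes in short steps, Python scripts to look and compute and a tool call to move; the robot and the scene stay as the last step left them, time stands still between calls to the robot, and variables do not carry over. Pictures are saved under pics/ and viewed, at most 10 in all, crops included, and the job is handed in when it is done.

Besides the shell and the picture viewer there is one more tool, called after "Emit:" by a JSON object that holds its "api" and its "payload". drive_tool: Moves the arm, as the interface text tells. Its arguments: {"type":"object","properties":{"commands":{"type":"array"},"gripper":{"type":"number"}},"required":["commands"]}

```bash
mkdir -p pics
cat > h.py <<'E'
import numpy as np, cv2
from bench import get_obs, snapshot, close_job
def cam(s):
    R,_=cv2.Rodrigues(np.array(s["rvec"],float)); return R,np.array(s["tvec"],float).ravel()
def ray(s,u,v,z):
    "pixel -> world on plane z"
    R,t=cam(s); d=R.T@np.array([(u-s["cx"])/s["fx"],(v-s["cy"])/s["fy"],1.]); c=-R.T@t
    return c+d*(z-c[2])/d[2]
def cloud(s):
    R,t=cam(s); Z=s["range_z"]; v,u=np.mgrid[:420,:560]
    P=np.stack([(u-s["cx"])/s["fx"]*Z,(v-s["cy"])/s["fy"]*Z,Z],-1); W=(P-t)@R
    W[Z==0]=np.nan; return W
E
python3 - <<'E'
from h import *
for n in("top","scene"):
    s=snapshot(n); cv2.imwrite(f"pics/{n}0.png",s["image"]); R,t=cam(s); print(n,-R.T@t,s["fx"])
o=get_obs(); print(o["tool_pos"],o["ee_rot"],o["time"],o["wrist_force"])
E
```

```text
top [ 0.43551848 -0.05214807  0.92822714] 412.7599843952463
scene [1.05930226 0.08675884 0.85910111] 450.08991746477847
[0.20471074 0.50995179 0.20443436] [-3.13963064e+00 -1.79495868e-04  2.75976254e+00] 0.1 [ 0.23123042 -0.02780612  0.38934038]
```

View pics/top0.png

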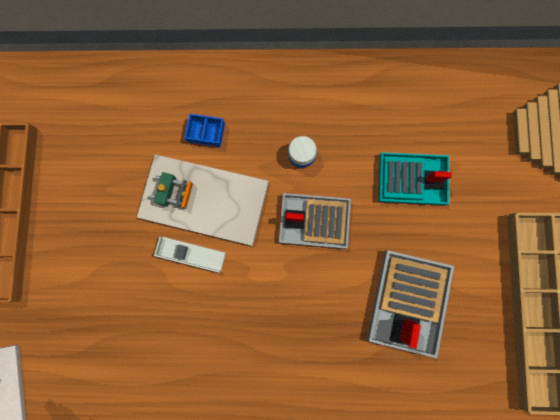

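View pics/scene0.png

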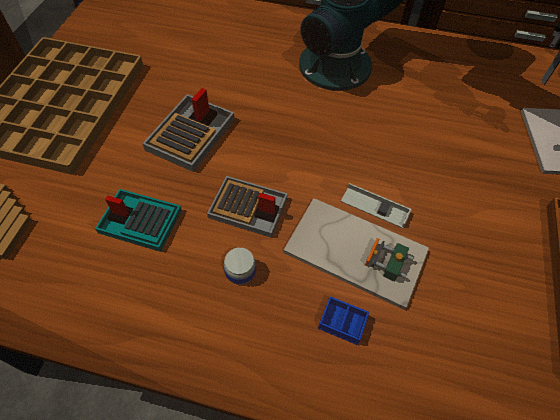

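Candidates in the top view: turquoise tray (415,180), which is excluded, large grey tray (412,305), and small grey tray (315,221). The small grey one is meant. The slab is at (203,200), with its step on the right at (260,213), the stop at (165,190) and the orange plate at (186,194). The tin (302,152), blue box (204,130) and composing stick (190,254) are bystanders.

```bash
cat > m.py <<'E'
from h import *
def big(m,near):
    m=cv2.morphologyEx(m.astype(np.uint8)*255,cv2.MORPH_CLOSE,np.ones((5,5)))
    cs,_=cv2.findContours(m,cv2.RETR_EXTERNAL,cv2.CHAIN_APPROX_NONE)
    cs=[c for c in cs if cv2.contourArea(c)>15]
    d=[abs(cv2.pointPolygonTest(c,near,True))*(0 if cv2.pointPolygonTest(c,near,False)>=0 else 1) for c in cs]
    return cs[int(np.argmin(d))]
def rect(s,c,z):
    "min-area rectangle of a contour cast on plane z: centre, size, long-axis angle"
    P=np.array([ray(s,u,v,z)[:2] for u,v in c[:,0]],np.float32)
    (cx,cy),(w,h),a=cv2.minAreaRect(P*1000)
    if w<h: w,h,a=h,w,a+90
    return np.array([cx,cy])/1000,(w,h),np.deg2rad(a)
E
python3 - <<'E'
from m import *
s=snapshot("top"); im=s["image"]; hsv=cv2.cvtColor(im,cv2.COLOR_BGR2HSV); H,S,V=[hsv[...,i].astype(int) for i in range(3)]
W=cloud(s)
print("stone z",np.nanmedian(W[215:225,240:255,2]),"bench",np.nanmedian(W[300:310,250:260,2]))
c=big((S<80)&(V>90),(250.,215.)); print("stone",rect(s,c,.014),cv2.boundingRect(c))
c=big((S<110)&(V>60),(340.,242.)); print("tray0",rect(s,c,.02),cv2.boundingRect(c))
# height-based tray
hm=(W[...,2]>.01)&(W[...,2]<.2); u=np.zeros_like(hm);u[185:260,268:360]=1
hm&=u; c=big(hm,(325.,220.)); print("trayH",rect(s,c,.02),cv2.boundingRect(c))
red=(S>150)&((H<6)|(H>172))&(V>70); red[:, :270]=0; red[:,340:]=0
c=big(red,(295.,217.)); print("red",rect(s,c,.068),cv2.boundingRect(c))
org=(S>170)&(H>6)&(H<20)&(V>150); org[:, :175]=0; org[:,195:]=0;org[:170]=0;org[215:]=0
c=big(org,(186.,194.)); print("orange",rect(s,c,.040),cv2.boundingRect(c))
crop=cv2.resize(im[140:280,130:360],None,fx=3.4,fy=3.4,interpolation=cv2.INTER_CUBIC); cv2.imwrite("pics/crop1.png",crop)
E
```

```text
stone z 0.013853559819841484 bench -4.623534270134752e-05
stone (array([0.57871606, 0.14967609]), (271.6893310546875, 150.5950927734375), np.float64(1.3447163208003259)) (137, 155, 131, 91)
tray0 (array([ 0.53189429, -0.10314495]), (152.7249755859375, 112.62639617919922), np.float64(1.4932987385477543)) (278, 193, 73, 56)
trayH (array([ 0.53212769, -0.10254625]), (149.88839721679688, 110.49376678466797), np.float64(1.494044556811031)) (279, 193, 71, 56)
red (array([ 0.5353045 , -0.05867962]), (36.567527770996094, 15.845050811767578), np.float64(1.4873609545813136)) (286, 212, 18, 9)
orange (array([0.58662469, 0.18078523]), (57.45482635498047, 9.052817344665527), np.float64(2.9163000111715043)) (182, 181, 9, 26)
```

View pics/crop1.png

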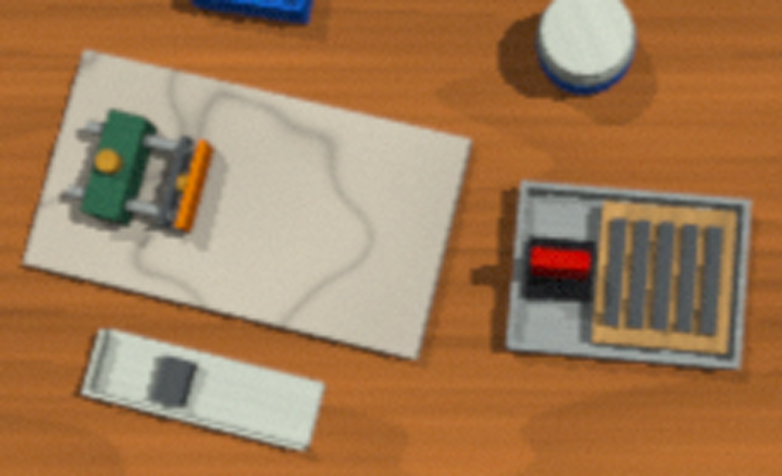

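The crop confirms it: a small grey tray with a red plate at crop (560,262), leading end facing the step, and an orange plate at crop (195,185) facing the tray. In the slab frame the tray sits about 47 mm before the step, 11 mm to the right and turned 0.148 rad. I'll turn the tool and go above the pull plate.

Emit:
{"api": "drive_tool", "payload": {"commands": [[0,0,0,0,0,0.975],[0,0,0,0,0,0.975],[0,0,0,0,0,0.975],[0,0,0,0,0,0.975],[0,0,0,0,0,0.975],[0,0,0,0,0,0.975],[0,0,0,0,0,0.975],[0,0,0,0,0,0.975],[0,0,0,0,0,0.975],[0,0,0,0,0,0.975],[0,0,0,0,0,0.975],[0,0,0,0,0,0.975],[0,0,0,0,0,0.975]], "gripper": 0.3}}

```text
time: 1.78
tool_pos: [0.2048, 0.5102, 0.205]
ee_rot: [-3.141, 0.001, 1.489]
wrist_force: [0.1, 0.1, -0.2]
width: 0.066
finger_force: 0.0
```

Emit:
{"api": "drive_tool", "payload": {"commands": [[-0.795,0.55,0.11,0,0,0],[-0.795,0.55,0.11,0,0,0],[-0.795,0.55,0.11,0,0,0],[-0.795,0.55,0.11,0,0,0],[-0.795,0.55,0.11,0,0,0],[-0.795,0.55,0.11,0,0,0],[-0.795,0.55,0.11,0,0,0],[-0.795,0.55,0.11,0,0,0],[-0.795,0.55,0.11,0,0,0],[-0.795,0.55,0.11,0,0,0],[-0.795,0.55,0.11,0,0,0],[-0.795,0.55,0.11,0,0,0],[-0.795,0.55,0.11,0,0,0],[-0.795,0.55,0.11,0,0,0],[-0.795,0.55,0.11,0,0,0],[-0.795,0.55,0.11,0,0,0],[-0.795,0.55,0.11,0,0,0],[0,0,0,0,0,0],[0,0,0,0,0,0]]}}

```text
time: 4.15
tool_pos: [0.5349, -0.0573, 0.1303]
ee_rot: [-3.14, -0.001, 1.492]
wrist_force: [1.6, 0.0, -0.4]
width: 0.0657
finger_force: 0.0
```

Run:
```python
from m import *
o=get_obs(); print(o["tool_pos"],o["ee_rot"],o["width"],o["time"],o["wrist_force"])
s=snapshot("wrist"); im=s["image"]; cv2.imwrite("pics/w1.png",im)
hsv=cv2.cvtColor(im,cv2.COLOR_BGR2HSV); H,S,V=[hsv[...,i].astype(int) for i in range(3)]
W=cloud(s); red=(S>150)&((H<6)|(H>172))&(V>60)
p=W[red&(W[...,2]>.064)&(W[...,2]<.075)]; print(len(p))
if len(p)>50:
    r=cv2.minAreaRect((p[:,:2]*1000).astype(np.float32)); print(r)
```

```text
[ 0.53489962 -0.05732301  0.13031263] [-3.14046258e+00 -8.73496164e-04  1.49220107e+00] 0.06565895820549036 4.15 [ 1.61168131  0.02290602 -0.40715113]
801
((537.3732299804688, -57.50885009765625), (34.89863967895508, 11.471855163574219), 85.3887710571289)
```

View pics/w1.png

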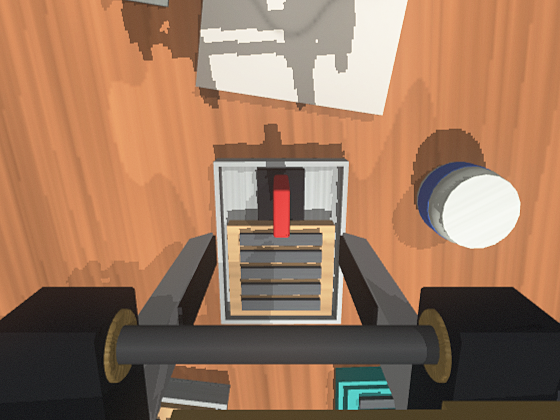

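The wrist view shows the red plate at (282,205), between the fingers and in line with them, and the step edge ahead at (290,100). Down and grip.

Emit:
{"api": "drive_tool", "payload": {"commands": [[0,0.04,0.35,0,0,0],[0,0,0.35,0,0,0],[0,0,0.35,0,0,0],[0,0,0.35,0,0,0],[0,0,0.35,0,0,0],[0,0,0.35,0,0,0],[0,0,0.32,0,0,0],[0,0,0,0,0,0],[0,0,0,0,0,0]]}}

```text
time: 5.32
tool_pos: [0.5374, -0.0581, 0.0342]
ee_rot: [3.141, 0.0, 1.492]
wrist_force: [-0.1, 1.0, -0.5]
width: 0.0659
finger_force: 0.0
```

Emit:
{"api": "drive_tool", "payload": {"commands": [[0,0,0,0,0,0],[0,0,0,0,0,0],[0,0,0,0,0,0],[0,0,0,0,0,0],[0,0,0,0,0,0],[0,0,0,0,0,0],[0,0,0,0,0,0],[0,0,0,0,0,0]], "gripper": 1}}

```text
time: 6.32
tool_pos: [0.5372, -0.058, 0.0339]
ee_rot: [3.141, -0.0, 1.492]
wrist_force: [1.5, -0.2, -0.7]
width: 0.0121
finger_force: 30.0
```

Emit:
{"api": "drive_tool", "payload": {"commands": [[0,0,0,0,0,0.21],[0,0,0,0,0,0.21],[0,0,0,0,0,0.21],[0,0,0,0,0,0.21],[0,0,0,0,0,0.21],[0,0,0,0,0,0.21],[0,0,0,0,0,0.21],[0.1,-0.026,0,0,0,0],[0.1,-0.026,0,0,0,0],[0.1,-0.025,0,0,0,0],[0.1,-0.025,0,0,0,0],[0.1,-0.025,0,0,0,0],[0.1,-0.025,0,0,0,0],[0,0,0,0,0,0],[0,0,0,0,0,0]]}}

```text
time: 8.2
tool_pos: [0.5364, -0.0323, 0.0339]
ee_rot: [-3.141, -0.002, 1.346]
wrist_force: [0.7, 0.9, 0.5]
width: 0.0116
finger_force: 30.0
```

```bash
cat > st.py <<'E'
from h import *
a=1.3447; O=np.array([.5484,.0181]); R2=np.array([[np.cos(a),np.sin(a)],[-np.sin(a),np.cos(a)]])
def rep():
    o=get_obs(); p=R2@(np.array(o["tool_pos"][:2])-O); print("TCP stone mm",p*1000,"z",o["tool_pos"][2]*1000,"rpy",np.round(o["ee_rot"],3),"F stone",R2@o["wrist_force"][:2],o["wrist_force"][2],"t",o["time"],"w",o["width"])
E
python3 - <<'E'
from st import *; from m import *
rep()
for n in("top","scene"):
    s=snapshot(n); W=cloud(s); im=s["image"]; hsv=cv2.cvtColor(im,cv2.COLOR_BGR2HSV); H,S,V=[hsv[...,i].astype(int) for i in range(3)]
    Q=np.stack([*np.moveaxis((W[...,:2]-O)@R2.T,-1,0),W[...,2]],-1)*1000
    if n=="scene":
        m=(Q[...,0]<0)&(Q[...,0]>-200)&(abs(Q[...,1])<75)&(Q[...,2]>12)&(Q[...,2]<28); q=Q[m]
        print("tray rect scene",cv2.minAreaRect(q[:,:2].astype(np.float32)),np.percentile(q[:,0],[.5,99.5]),len(q))
    for nm,mm in(("stone",(Q[...,2]>11)&(Q[...,2]<17)&(abs(Q[...,1])<70)&(Q[...,0]>-15)&(Q[...,0]<120)&(S<90)),("orange",(H>6)&(H<20)&(S>150)&(Q[...,2]>25)&(abs(Q[...,1])<40)&(Q[...,0]>100)),("green",(H>60)&(H<95)&(S>60)&(Q[...,2]>38)&(Q[...,2]<52)&(abs(Q[...,1])<50)&(Q[...,0]>100))):
        q=Q[mm]
        if len(q)>5: print(n,nm,len(q),np.percentile(q,[1,50,99],axis=0).round(1).tolist())
    c=np.argwhere((H>6)&(H<20)&(S>150)&(Q[...,0]>140)&(Q[...,0]<200)&(abs(Q[...,1])<35)&(Q[...,2]>18)); print(n,"orange px",c.min(0),c.max(0)) if len(c) else 0
E
```

```text
TCP stone mm [-51.80741122   0.41877439] z 33.893087343460685 rpy [-3.141e+00 -2.000e-03  1.346e+00] F stone [ 1.01500494 -0.49400237] 0.45939117208572144 t 8.2 w 0.011638209138914384
top stone 1325 [[2.2, -67.6, 11.3], [93.1, 19.1, 14.0], [119.5, 69.0, 16.8]]
top orange 441 [[164.5, -38.3, 25.3], [553.3, 4.5, 34.4], [627.3, 38.4, 42.6]]
top green 301 [[206.0, -33.6, 39.0], [215.9, 5.9, 45.7], [230.5, 33.5, 50.0]]
top orange px [181 181] [207 192]
tray rect scene ((-95.13445281982422, -1.1033706665039062), (151.95932006835938, 112.95771789550781), 0.38417908549308777) [-169.64709717  -19.71980607] 1384
scene stone 2876 [[4.4, -68.5, 11.5], [62.6, -3.6, 14.5], [118.7, 68.5, 16.9]]
scene orange 145 [[167.1, -33.1, 29.8], [172.3, -5.0, 41.1], [227.4, 25.6, 60.9]]
scene green 299 [[209.0, -36.8, 43.7], [220.2, -10.7, 46.5], [233.2, 31.0, 49.6]]
scene orange px [238 365] [265 378]
```

Emit:
{"api": "drive_tool", "payload": {"commands": [[0.07,0,0,0,0,0],[0.07,0,0,0,0,0],[0.07,0,0,0,0,0],[0.07,0,0,0,0,0],[0.07,0,0,0,0,0],[0.05,0,0,0,0,0],[0.02,0,0,0,0,0],[0,0,0,0,0,0]]}}

```text
time: 9.3
tool_pos: [0.5402, -0.0167, 0.0339]
ee_rot: [-3.142, -0.0, 1.345]
wrist_force: [-1.2, -3.0, 0.3]
width: 0.0115
finger_force: 30.0
```

Emit:
{"api": "drive_tool", "payload": {"commands": [[0.015,0,0,0,0,0],[0.015,0,0,0,0,0],[0.015,0,0,0,0,0],[0.015,0,0,0,0,0],[0,0,0,0,0,0]]}}

```text
time: 9.93
tool_pos: [0.5407, -0.0144, 0.0339]
ee_rot: [3.142, -0.0, 1.345]
wrist_force: [-1.2, -3.5, 1.3]
width: 0.0121
finger_force: 30.0
```

```bash
python3 -c "
from st import *; rep()"
```

```text
TCP stone mm [-33.4097881    0.18247982] z 33.88352937665122 rpy [ 3.142 -0.     1.345] F stone [-3.68662469  0.38724678] 1.3081630252272323 t 9.925 w 0.012095205440786787
```

Emit:
{"api": "drive_tool", "payload": {"commands": [[0.015,0,0,0,0,0],[0.015,0,0,0,0,0],[0.015,0,0,0,0,0]]}}

```text
time: 10.3
tool_pos: [0.5411, -0.0127, 0.0339]
ee_rot: [3.142, -0.0, 1.345]
wrist_force: [-2.3, -4.7, 0.8]
width: 0.0118
finger_force: 30.0
```

Emit:
{"api": "drive_tool", "payload": {"commands": [[0.012,0,0,0,0,0],[0.012,0,0,0,0,0]]}}

```text
time: 10.55
tool_pos: [0.5414, -0.0118, 0.0339]
ee_rot: [3.142, -0.0, 1.345]
wrist_force: [-0.3, -5.1, 1.5]
width: 0.012
finger_force: 30.0
```

Emit:
{"api": "drive_tool", "payload": {"commands": [[0.012,0,0,0,0,0],[0.012,0,0,0,0,0]]}}

```text
time: 10.8
tool_pos: [0.5416, -0.0109, 0.0339]
ee_rot: [3.142, -0.0, 1.345]
wrist_force: [-0.6, -4.1, 1.1]
width: 0.0118
finger_force: 30.0
```

Emit:
{"api": "drive_tool", "payload": {"commands": [[0,0,0,0,0,0]]}}

```text
time: 10.92
tool_pos: [0.5416, -0.0108, 0.0339]
ee_rot: [3.142, -0.0, 1.345]
wrist_force: [-0.9, -3.6, 1.3]
width: 0.0115
finger_force: 30.0
```

```bash
python3 -c "
from st import *; rep()"
```

```text
TCP stone mm [-29.68228332   0.17179434] z 33.87156729502018 rpy [ 3.142 -0.     1.345] F stone [-3.71538337  0.10819966] 1.3005593350539655 t 10.925 w 0.011479182831563572
```

Emit:
{"api": "drive_tool", "payload": {"commands": [[0.012,0,0,0,0,0],[0.012,0,0,0,0,0]]}}

```text
time: 11.18
tool_pos: [0.5417, -0.0101, 0.0339]
ee_rot: [-3.142, 0.0, 1.345]
wrist_force: [-1.9, -4.4, 0.9]
width: 0.0118
finger_force: 30.0
```

Emit:
{"api": "drive_tool", "payload": {"commands": [[0.012,0,0,0,0,0],[0.012,0,0,0,0,0]]}}

```text
time: 11.42
tool_pos: [0.5417, -0.01, 0.0339]
ee_rot: [-3.141, 0.002, 1.345]
wrist_force: [-2.0, -6.1, 1.7]
width: 0.0117
finger_force: 30.0
```

Emit:
{"api": "drive_tool", "payload": {"commands": [[0.012,0,0,0,0,0],[0,0,0,0,0,0]]}}

```text
time: 11.68
tool_pos: [0.5417, -0.01, 0.0339]
ee_rot: [-3.141, 0.003, 1.345]
wrist_force: [-1.9, -8.2, 1.8]
width: 0.0119
finger_force: 30.0
```

Contact at about 5 N beyond drag. Hold, back off slightly, then tip about the tail.

Emit:
{"api": "drive_tool", "payload": {"commands": [[0,0,0,0,0,0],[-0.05,0,0,0,0,0],[-0.04,0,0,0,0,0],[0,0,0,0,0,0],[-0.0127,0,-0.045,0,0.15,0],[-0.0127,0,-0.045,0,0.15,0],[-0.0127,0,-0.045,0,0.15,0],[-0.0127,0,-0.045,0,0.15,0],[-0.0127,0,-0.045,0,0.15,0],[-0.0127,0,-0.045,0,0.15,0],[-0.0127,0,-0.045,0,0.15,0],[-0.0127,0,-0.045,0,0.15,0],[0,0,0,0,0,0],[0,0,0,0,0,0]]}}

```text
time: 13.42
tool_pos: [0.5399, -0.0175, 0.0476]
ee_rot: [-3.141, -0.119, 1.345]
wrist_force: [1.0, 0.2, -2.7]
width: 0.0117
finger_force: 30.0
```

```bash
cat >> st.py <<'E'
def tray():
    "tilt and place of the tray from its rim, seen by the scene camera, slab frame (mm)"
    s=snapshot("scene"); W=cloud(s); Q=np.dstack([(W[...,:2]-O)@R2.T,W[...,2]])*1000
    hsv=cv2.cvtColor(s["image"],cv2.COLOR_BGR2HSV); x0=(R2@(np.array(get_obs()["tool_pos"][:2])-O))[0]*1000-45
    S=hsv[...,1]
    for y0,y1 in((-58,-50),(50,58)):
        m=(abs(Q[...,0]-x0)<85)&(Q[...,1]>y0)&(Q[...,1]<y1)&(Q[...,2]>17)&(Q[...,2]<70)&(S<90)
        q=Q[m]
        if len(q)<20: print("few",len(q)); continue
        b=[];
        for lo in np.arange(x0-80,x0+80,8):
            k=q[(q[:,0]>=lo)&(q[:,0]<lo+8)]
            if len(k)>2: b.append((lo+4,np.percentile(k[:,2],85)))
        b=np.array(b); f=np.polyfit(b[:,0],b[:,1],1); print("side",y0,"rim slope",f[0].round(3),"x",np.percentile(q[:,0],[1,99]).round(1),"rim z at ends",np.polyval(f,np.percentile(q[:,0],[1,99])).round(1))
    return s
E
python3 -c "
from st import *; rep(); s=tray(); cv2.imwrite('pics/t1.png',cv2.resize(s['image'][150:310,190:440],None,fx=3,fy=3))"
```

```text
TCP stone mm [-36.5600895    0.34331978] z 47.61077252250009 rpy [-3.141 -0.119  1.345] F stone [ 0.46869939 -0.95442416] -2.6748205028295917 t 13.425 w 0.011680437421408441
side -58 rim slope 0.11 x [-148.4   -2. ] rim z at ends [21.7 37.8]
side 50 rim slope 0.119 x [-148.2   -2.7] rim z at ends [20.7 38. ]
```

View pics/t1.png

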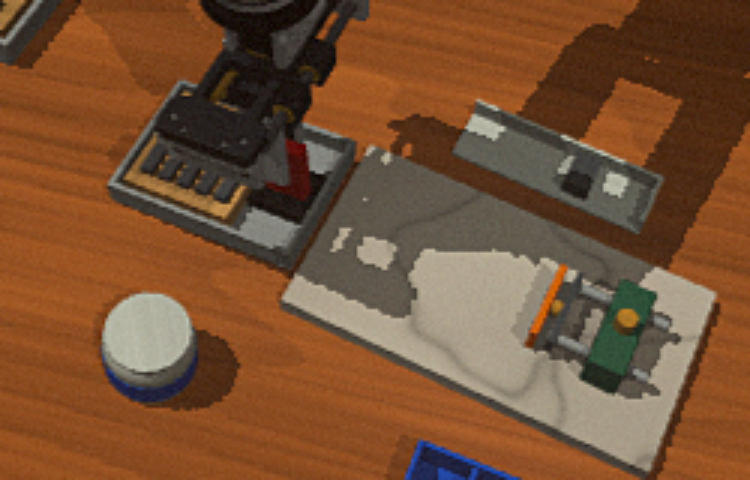

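The tray (crop 230,175) is tipped about 0.115 rad with its nose just clear of the step at crop (320,235), and its tail is on the bench. Slide in.

Emit:
{"api": "drive_tool", "payload": {"commands": [[0.09,0,0.0107,0,0,0],[0.09,0,0.0107,0,0,0],[0.09,0,0.0107,0,0,0],[0.09,0,0.0107,0,0,0],[0.09,0,0.0107,0,0,0],[0.09,0,0.0107,0,0,0],[0.09,0,0.0107,0,0,0],[0,0,0,0,0,0],[0,0,0,0,0,0]]}}

```text
time: 14.6
tool_pos: [0.5459, 0.0084, 0.0481]
ee_rot: [-3.141, -0.121, 1.345]
wrist_force: [-0.7, 0.4, -3.7]
width: 0.0115
finger_force: 30.0
```

```bash
python3 -c "
from st import *; rep(); s=tray()"
```

```text
TCP stone mm [-10.01746607   0.27414475] z 48.06432672803741 rpy [-3.141 -0.121  1.345] F stone [0.21702923 0.79484706] -3.700168798388971 t 14.6 w 0.011467494990241934
side -58 rim slope 0.112 x [-121.3   25.4] rim z at ends [21.7 38.2]
side 50 rim slope 0.116 x [-124.6   24.5] rim z at ends [21.5 38.7]
```

Emit:
{"api": "drive_tool", "payload": {"commands": [[-0.004,0,-0.015,0,0.05,0],[-0.004,0,-0.015,0,0.05,0],[0.095,0,-0.002,0,0.05,0],[0.095,0,-0.002,0,0.05,0],[0.095,0,-0.002,0,0.05,0],[0.095,0,-0.002,0,0.05,0],[0.095,0,-0.002,0,0.05,0],[0.095,0,0.01,0,0,0],[0.095,0,0.014,0,0,0],[0,0,0,0,0,0],[0,0,0,0,0,0]]}}

```text
time: 16.02
tool_pos: [0.5517, 0.0333, 0.0525]
ee_rot: [-3.142, -0.155, 1.345]
wrist_force: [-0.2, -0.3, -4.9]
width: 0.0118
finger_force: 30.0
```

```bash
python3 -c "
from st import *; rep(); s=tray()"
```

```text
TCP stone mm [15.53198861  0.22212919] z 52.47619168951398 rpy [-3.142 -0.155  1.345] F stone [-0.36319416  0.13606745] -4.902114287382904 t 16.025 w 0.01183321917593259
side -58 rim slope 0.15 x [-94.9  51.6] rim z at ends [22.2 44.2]
side 50 rim slope 0.159 x [-95.3  51. ] rim z at ends [21.1 44.4]
```

Emit:
{"api": "drive_tool", "payload": {"commands": [[0.099,0,0.015,0,0,0],[0.099,0,0.015,0,0,0],[0,0,0,0,0,0],[0.0127,0,0.0135,0,-0.15,0],[0.0127,0,0.0135,0,-0.15,0],[0.0127,0,0.0135,0,-0.15,0],[0.0127,0,0.0125,0,-0.15,0],[0.0127,0,0.0109,0,-0.15,0],[0.0127,0,0.0109,0,-0.15,0],[0.0127,0,0.0109,0,-0.15,0],[0,0,0,0,0,0],[0,0,0,0,0,0]]}}

```text
time: 17.58
tool_pos: [0.5544, 0.0449, 0.0495]
ee_rot: [-3.142, -0.05, 1.345]
wrist_force: [-0.4, -0.1, -5.8]
width: 0.0115
finger_force: 30.0
```

```bash
python3 -c "
from st import *; rep(); s=tray()"
```

```text
TCP stone mm [27.48038733  0.21093316] z 49.50785683946526 rpy [-3.142 -0.05   1.345] F stone [-0.18860891  0.36026546] -5.849252573451605 t 17.575 w 0.011545440149795477
side -58 rim slope 0.05 x [-87.  60.] rim z at ends [30.4 37.8]
side 50 rim slope 0.031 x [-88.8  60.6] rim z at ends [30.7 35.2]
```

Emit:
{"api": "drive_tool", "payload": {"commands": [[0.0127,0,0.0109,0,-0.15,0],[0.0127,0,0.0109,0,-0.15,0],[0.0127,0,0.0109,0,-0.15,0],[0.003,0,0.004,0,-0.05,0],[0,0,0,0,0,0],[0.08,0,0,0,0,0],[0.08,0,0,0,0,0],[0.08,0,0,0,0,0],[0.08,0,0,0,0,0],[0,0,0,0,0,0]]}}

```text
time: 18.88
tool_pos: [0.5576, 0.0593, 0.0481]
ee_rot: [3.142, -0.0, 1.346]
wrist_force: [-1.5, 0.1, -5.5]
width: 0.0116
finger_force: 30.0
```

```bash
python3 -c "
from st import *; rep(); s=tray()"
```

```text
TCP stone mm [42.26650366  0.23590497] z 48.111615439483764 rpy [ 3.142 -0.     1.346] F stone [-0.22696292  1.43956287] -5.54852512067516 t 18.875 w 0.011588576160551044
side -58 rim slope 0.003 x [-73.6  73.8] rim z at ends [34.7 35.1]
side 50 rim slope -0.032 x [-74.2  74.5] rim z at ends [35.6 30.8]
```

Emit:
{"api": "drive_tool", "payload": {"commands": [[0.11,0,0,0,0,0],[0.11,0,0,0,0,0],[0.11,0,0,0,0,0],[0.11,0,0,0,0,0],[0.11,0,0,0,0,0],[0.11,0,0,0,0,0],[0.11,0,0,0,0,0],[0.11,0,0,0,0,0],[0.11,0,0,0,0,0],[0.11,0,0,0,0,0],[0.11,0,0,0,0,0],[0.11,0,0,0,0,0],[0.11,0,0,0,0,0],[0.11,0,0,0,0,0],[0.11,0,0,0,0,0],[0.11,0,0,0,0,0],[0.11,0,0,0,0,0],[0,0,0,0,0,0]]}}

```text
time: 21.18
tool_pos: [0.5744, 0.1323, 0.0481]
ee_rot: [3.142, -0.0, 1.346]
wrist_force: [-0.2, -0.6, -5.5]
width: 0.0121
finger_force: 30.0
```

Run:
```python
from st import *; rep(); s=tray(); cv2.imwrite('pics/t2.png',cv2.resize(s['image'][170:310,270:440],None,fx=4,fy=4))
s=snapshot("top"); cv2.imwrite('pics/t3.png',cv2.resize(s['image'][140:260,130:280],None,fx=4,fy=4))
```

```text
TCP stone mm [117.12381764   0.27925319] z 48.13707437983294 rpy [ 3.142 -0.     1.346] F stone [-0.66118852  0.06307177] -5.537575871872086 t 21.175 w 0.012087802600344559
side -58 rim slope 0.004 x [  1.4 148.7] rim z at ends [34.4 35.1]
side 50 rim slope -0.047 x [ -0.3 148.3] rim z at ends [36.4 29.5]
```

View pics/t2.png

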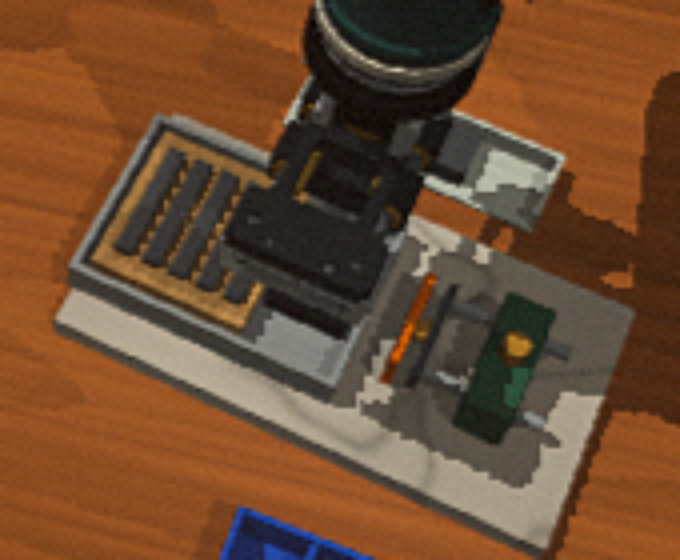

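The tray is flat on the slab with its nose at crop (345,385), about 18 mm short of the orange plate at (410,330), and square to it.

Emit:
{"api": "drive_tool", "payload": {"commands": [[0.06,0,0,0,0,0],[0.06,0,0,0,0,0],[0.06,0,0,0,0,0],[0.06,0,0,0,0,0],[0.06,0,0,0,0,0],[0.02,0,0,0,0,0],[0,0,0,0,0,0]]}}

```text
time: 22.15
tool_pos: [0.5772, 0.1445, 0.0481]
ee_rot: [3.142, 0.0, 1.345]
wrist_force: [-0.3, -1.3, -4.9]
width: 0.0114
finger_force: 30.0
```

Emit:
{"api": "drive_tool", "payload": {"commands": [[0.015,0,0,0,0,0],[0.015,0,0,0,0,0],[0.015,0,0,0,0,0],[0,0,0,0,0,0]]}}

```text
time: 22.65
tool_pos: [0.5776, 0.1462, 0.0481]
ee_rot: [3.142, -0.0, 1.345]
wrist_force: [0.7, -1.3, -5.1]
width: 0.0114
finger_force: 30.0
```

Emit:
{"api": "drive_tool", "payload": {"commands": [[0.015,0,0,0,0,0],[0.015,0,0,0,0,0],[0,0,0,0,0,0]]}}

```text
time: 23.02
tool_pos: [0.5779, 0.1474, 0.0481]
ee_rot: [-3.142, -0.0, 1.345]
wrist_force: [-0.5, 0.1, -5.5]
width: 0.0117
finger_force: 30.0
```

```bash
python3 -c "
from st import *; rep()"
```

```text
TCP stone mm [132.63391591   0.27927446] z 48.12799567763956 rpy [-3.142 -0.     1.345] F stone [-0.0458796   0.47496992] -5.4626459288809945 t 23.025 w 0.011709520215394193
```

Emit:
{"api": "drive_tool", "payload": {"commands": [[0.015,0,0,0,0,0],[0.015,0,0,0,0,0],[0,0,0,0,0,0]]}}

```text
time: 23.4
tool_pos: [0.5782, 0.1486, 0.0481]
ee_rot: [3.141, -0.0, 1.345]
wrist_force: [-0.0, -0.9, -5.8]
width: 0.012
finger_force: 30.0
```

Emit:
{"api": "drive_tool", "payload": {"commands": [[0.015,0,0,0,0,0],[0.015,0,0,0,0,0],[0,0,0,0,0,0]]}}

```text
time: 23.78
tool_pos: [0.5784, 0.1497, 0.0481]
ee_rot: [3.142, -0.0, 1.345]
wrist_force: [0.4, -0.7, -4.7]
width: 0.0116
finger_force: 30.0
```

Emit:
{"api": "drive_tool", "payload": {"commands": [[0.015,0,0,0,0,0],[0,0,0,0,0,0]]}}

```text
time: 24.02
tool_pos: [0.5784, 0.1499, 0.0481]
ee_rot: [-3.142, 0.001, 1.345]
wrist_force: [-0.8, -1.2, -4.4]
width: 0.0118
finger_force: 30.0
```

Emit:
{"api": "drive_tool", "payload": {"commands": [[0.015,0,0,0,0,0],[0,0,0,0,0,0]]}}

```text
time: 24.28
tool_pos: [0.5785, 0.15, 0.0482]
ee_rot: [-3.141, 0.002, 1.345]
wrist_force: [-2.3, -3.7, -3.9]
width: 0.0115
finger_force: 30.0
```

Emit:
{"api": "drive_tool", "payload": {"commands": [[0.015,0,0,0,0,0],[0,0,0,0,0,0]]}}

```text
time: 24.52
tool_pos: [0.5785, 0.1503, 0.0482]
ee_rot: [-3.141, 0.002, 1.345]
wrist_force: [-1.8, -5.4, -3.1]
width: 0.0122
finger_force: 30.0
```

Emit:
{"api": "drive_tool", "payload": {"commands": [[0.015,0,0,0,0,0],[0,0,0,0,0,0]]}}

```text
time: 24.78
tool_pos: [0.5786, 0.1506, 0.0483]
ee_rot: [-3.141, 0.003, 1.345]
wrist_force: [-2.5, -6.2, -3.0]
width: 0.0117
finger_force: 30.0
```

Emit:
{"api": "drive_tool", "payload": {"commands": [[0.015,0,0,0,0,0],[0.015,0,0,0,0,0],[0,0,0,0,0,0]]}}

```text
time: 25.15
tool_pos: [0.5787, 0.1511, 0.0483]
ee_rot: [-3.141, 0.004, 1.345]
wrist_force: [-1.9, -7.7, -1.6]
width: 0.0118
finger_force: 30.0
```

Emit:
{"api": "drive_tool", "payload": {"commands": [[0.015,0,0,0,0,0],[0,0,0,0,0,0]]}}

```text
time: 25.4
tool_pos: [0.5788, 0.1514, 0.0483]
ee_rot: [-3.141, 0.005, 1.345]
wrist_force: [-2.9, -8.1, -1.8]
width: 0.0118
finger_force: 30.0
```

```bash
python3 -c "
from st import *; rep()"
```

```text
TCP stone mm [136.68766318   0.25082247] z 48.28591936792976 rpy [-3.141  0.005  1.345] F stone [-8.50729468  0.96939771] -1.8050540413305027 t 25.4 w 0.011830278879954607
```

Emit:
{"api": "drive_tool", "payload": {"commands": [[0.015,0,0,0,0,0],[0.015,0,0,0,0,0],[0,0,0,0,0,0],[0,0,0,0,0,0]]}}

```text
time: 25.9
tool_pos: [0.5789, 0.1519, 0.0483]
ee_rot: [-3.141, 0.006, 1.345]
wrist_force: [-3.6, -9.8, -0.5]
width: 0.0117
finger_force: 30.0
```

Emit:
{"api": "drive_tool", "payload": {"commands": [[0,0,0,0,0,0],[0,0,0,0,0,0],[0,0,0,0,0,0],[0,0,0,0,0,0]]}}

```text
time: 26.4
tool_pos: [0.5789, 0.1519, 0.0484]
ee_rot: [-3.141, 0.006, 1.345]
wrist_force: [-3.2, -9.5, -1.4]
width: 0.0116
finger_force: 30.0
```

```bash
python3 -c "
from st import *; rep()"
```

```text
TCP stone mm [137.22329219   0.22133313] z 48.35559176790227 rpy [-3.141  0.006  1.345] F stone [-10.02243827   1.00416704] -1.3766016705049278 t 26.4 w 0.011637557301297473
```

Held at about 9 N on the stop. Ease back to the relaxed face, settle onto the slab, then check.

Emit:
{"api": "drive_tool", "payload": {"commands": [[-0.028,0,0,0,0,0],[-0.028,0,0,0,0,0],[-0.028,0,0,0,0,0],[-0.028,0,0,0,0,0],[-0.028,0,0,0,0,0],[0,0,0,0,0,0],[0,0,0.006,0,0,0],[0,0,0.006,0,0,0],[0,0,0,0,0,0]]}}

```text
time: 27.52
tool_pos: [0.5785, 0.1499, 0.048]
ee_rot: [3.141, -0.001, 1.346]
wrist_force: [-0.3, -1.0, -2.9]
width: 0.0114
finger_force: 30.0
```

```bash
python3 -c "
from st import *; rep()"
```

```text
TCP stone mm [135.16422752   0.24003191] z 47.97143414399435 rpy [ 3.141e+00 -1.000e-03  1.346e+00] F stone [-1.07374702  0.0187746 ] -2.9193380447055843 t 27.525 w 0.011444655626257192
```

Emit:
{"api": "drive_tool", "payload": {"commands": [[0,0,0.005,0,0,0],[0,0,0,0,0,0],[0,0,0,0,0,0],[0,0,0,0,0,0],[0,0,0,0,0,0],[0,0,0,0,0,0]], "gripper": 0.5}}

```text
time: 28.28
tool_pos: [0.5784, 0.1495, 0.0474]
ee_rot: [3.142, -0.0, 1.345]
wrist_force: [-0.1, -0.2, -0.2]
width: 0.0468
finger_force: 0.0
```

Emit:
{"api": "drive_tool", "payload": {"commands": [[0,0,-0.3,0,0,0],[0,0,-0.5,0,0,0],[0,0,-0.7,0,0,0],[0,0,-0.7,0,0,0],[0,0,-0.7,0,0,0],[-0.8,0.6,-0.7,0,0,0],[-0.8,0.8,-0.5,0,0,0],[-0.8,0.8,0,0,0,0],[-0.8,0.8,0,0,0,0],[-0.8,0.8,0,0,0,0],[-0.8,0,0,0,0,0],[-0.8,0,0,0,0,0],[0,0,0,0,0,0],[0,0,0,0,0,0]]}}

```text
time: 30.02
tool_pos: [0.6766, -0.102, 0.2121]
ee_rot: [3.141, -0.001, 1.346]
wrist_force: [0.2, -0.2, -0.2]
width: 0.0474
finger_force: 0.0
```

Run:
```python
from st import *; from m import *
rep()
s=snapshot("scene"); cv2.imwrite('pics/t4.png',cv2.resize(s['image'][170:310,270:440],None,fx=4,fy=4))
W=cloud(s); Q=np.dstack([(W[...,:2]-O)@R2.T,W[...,2]])*1000
m=(Q[...,0]>-20)&(Q[...,0]<164)&(abs(Q[...,1])<70)&(Q[...,2]>25)&(Q[...,2]<45)
q=Q[m]; print(cv2.minAreaRect(q[:,:2].astype(np.float32)),np.percentile(q[:,0],[.5,99.5]))
k=q[(abs(q[:,1])>49)&(abs(q[:,1])<58)&(q[:,2]>31)]; print(np.linalg.lstsq(np.c_[k[:,:2],np.ones(len(k))],k[:,2],rcond=None)[0])
```

```text
TCP stone mm [ -88.34689339 -151.89565305] z 212.10310162947866 rpy [ 3.141e+00 -1.000e-03  1.346e+00] F stone [-0.12786017 -0.22506967] -0.15134873444124652 t 30.025 w 0.04744100163471928
((90.27656555175781, -0.6693840026855469), (147.35812377929688, 112.9175033569336), 0.06875497847795486) [ 17.39472919 163.4612512 ]
[ 6.84743101e-04 -3.00581657e-03  3.39103318e+01]
```

View pics/t4.png

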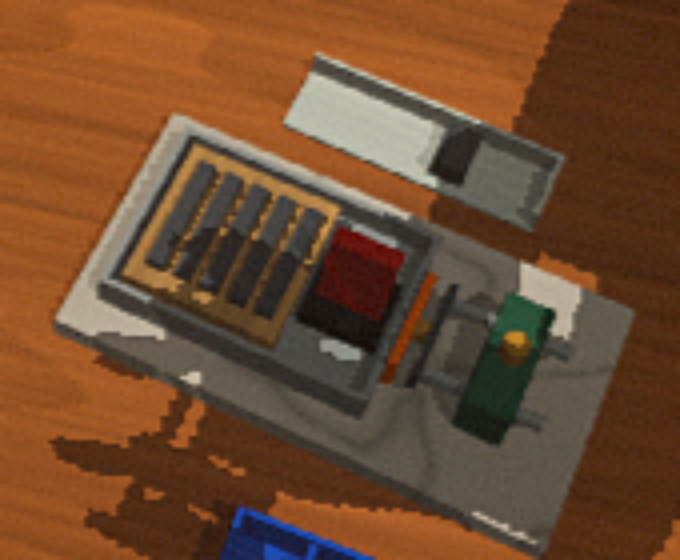

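The tray lies flat and square on the slab, its nose just at the relaxed orange plate (405,330), and the arm is clear. Handing in.

```bash
python3 -c "
from bench import close_job; print(close_job())"
```

```text
the job is handed in; nothing more can be done
None
```

I handed the job in after about 30 s of robot time; the tray lies flat and square on the slab at the relaxed stop, which I pressed with about 9 N (estimated) and held before letting go. The hand-in returned no verdict.

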